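# Two energy bites from the gym snack dispenser

### The job

Serve a portion of two energy bites into the white bowl that stands under the spout of the dispenser with the red paddle knob: turn the red paddle exactly two clicks clockwise, seen from above (a fifth of a turn in all), then let go of it. Do not go on into a third click, and leave the bowl standing where it is.

Things in the scene. Friction and masses are not known exactly. Their poses are not given: they have to be found in the camera images.
- red_paddle (a joint): Turn of the red paddle in rad: about 0 at the start, growing clockwise seen from above. A sprung roller clicks into a star wheel every 0.628 rad (36 degrees): two clicks = 1.257. About 0.1 N m takes it out of a click; let go past the crest half way, it pulls itself into the next. A stop blocks it counter-clockwise just below 0. Each click drops one bite down the spout.
- red_grip (a point): On the red paddle's vertical turning axis, 16 mm below its top, about 205 mm above the table. The paddle is an upright blade 72 mm long (x axis, white dash at +x), 16 mm thick (y axis), 38 mm high; z is up; the axes turn with it. 28 mm below this point is a dark star wheel 72 mm wide, 38 mm below a clear lid 138 mm wide with white ticks every 36 degrees. All within 120 mm is lower than the blade.
- bowl: White round bowl, 120 mm across, 48 mm high, origin at the centre of its underside; loose on the table, already in place under the red dispenser's spout, about 108 mm from its axis. A like dispenser with a black paddle and a grey bowl stands beside it; left and right change.
- bite1: Smooth glazed brown ball, 24 mm in diameter, origin at its centre: the first bite to drop, seen through the clear lid in the pocket next to the spout hole, about 142 mm above the table.
- bite2: Brown ball like bite1, one pocket behind it: the second to drop. Three more like it follow in the next pockets.
There are look-alikes about, which are no part of the job. Leave any pink or turquoise look-alike of the bowl alone.

How it is judged:
At the end, for the whole second after the job is handed in: The red paddle stands two clicks clockwise from its start (1.257 rad, within 10 degrees), bite1 and bite2 both lie in the white bowl (centres within 50 mm of its centre and less than 60 mm above the table), and the bowl stands upright (within 10 degrees) within 20 mm of where it was (value of joint red_paddle between 1.08 and 1.43 rad and horizontal distance between each of bite1, bite2 and bowl below 0.05 m and height (world z) of each of bite1, bite2 below 0.06 m and angle between bowl's own z axis and vertical below 0.17 rad and distance of bowl from where it was at the start of the episode below 0.02 m); the robot touches nothing.
It fails at once if the red paddle is turned over the crest into a third click (beyond 1.57 rad) (value of joint red_paddle above 1.57 rad).
It also fails if it takes over 35 s, if anything falls off the work surface, if the arm or the gripper's body presses on something with over 40 N, if the wrist force passes 120 N, or if a joint passes its speed limit or range.

### The arm

A 6-joint arm with a two-finger parallel gripper is mounted at the origin on the work surface. World frame = base frame: x ahead of the robot, y to its left, z up, the work surface at z = 0. Lengths are in m, angles in rad, forces in N, time in s.
With the tool pointing down it reaches from about 0.3 to 0.775 m from the base axis. Payload 14.6 kg.
Tool frame: the origin (TCP) lies on the centre line of the jaws, within the pads' length; the fingertips stand 14 mm ahead of it and the grasp point (between the pads) lies 5 mm behind it; z points along the fingers, x is the direction in which the jaws open and shut, and the axes are right-handed (so a half turn about z gives the same grasp; the last joint's range is limited). The gripper opens to 94 mm and grips with 3 to 60 N. Pads are 16 mm wide; open, the fingers measure 119 mm over their backs; the gripper's body (75 mm by 177 mm) begins 78 mm behind the grasp point.
Start: joints at [-1.281, 0.3, 1.521, -0, 1.321, -0.067], TCP at [0.192, -0.515, 0.197] pointing down, gripper open.
Joint ranges: [-3.03, 3.03], [-0.79, 2.21], [0.23, 2.52], [-1.04, 4.18], [0, 3.07], [-2.55, 2.55]. Speed limits (rad/s): [2.22, 2.22, 2.57, 3.14, 3.14, 3.14].

### API

Orientations are given as a unit quaternion [w, x, y, z].
In Python, from workcell import read_state, imaging, arm gives the robot as it stands. The module is installed in compiled form; this text tells all that it offers.
- The arm moves only by the tool drive_tool, never from a script. Its argument "motion" is a list of rows, each an object of numbers: "tx", "ty", "tz": the shift along the tool's x, y, z in cm; "rx", "ry", "rz": the turn, a rotation vector about the tool's x, y, z in rad; "gripper": the closure in counts, from 0 (fully open) to 255 (shut). A call has 1 to 8 rows; each row shifts and turns the commanded pose from where the row before left it, along the tool's axes as they then stand; what a row does not reach is not made up. A row lasts 1/8 s, in which the tool goes at most 62.5 mm and 10.7 degrees, less where a joint would pass 70% of its speed; a pose out of reach is approached as far as the arm can. A call with a gripper value outside its range is refused whole. The fingers move at their own pace and stop on an object; "newtons" is the grip in N (left out, the last holds). Time passes only in rows, so rows that do not move let the fingers close. It gives the time, the measured TCP pose, the force and the opening at its end, in the units of the state.
- read_state(): the state, without advancing time (a new reading comes with each control period).
- imaging.read_camera(name): name is "side" or "top"; returns a dict with "image" (400x640x3 uint8, red, green, blue), "fx", "fy", "cx", "cy" (pixels), "rvec" (rotation vector, rad) and "tvec" (3), from world to camera coordinates, as OpenCV has them. Camera axes: x right, y down, z forward; pixel columns grow to the right and rows downward; lengths in m; the calibration is good to about 2 mm. A picture is of the moment at which its call begins. There is no depth.
- arm.job_done(): hands the job in, once; it reports no verdict.
The state is a dict: "t": time; "joint_pos": joint angles; "dq": joint speeds; "tau": joint torques, N m; "tcp_pos": TCP position; "ee_rot": TCP orientation; "wrist_force": force on the tool from outside, world axes, zero at the start; "moment": the same for the moment, N m; "finger_gap": opening from 0.0 (shut) to 1.0 (fully open).
Only numpy, scipy, OpenCV 4.12 (cv2) and the standard library are available. Lean on these libraries where they do the work, as an engineer would, in place of code of your own. Each camera call takes 0.05 s, during which the arm holds its last target. There are 200 camera calls.

## Working session

There is one attempt and no reset: what is moved stays moved. The work goes in short steps, Python scripts to look and compute and a tool call to move; the robot and the scene stay as the last step left them, time stands still between calls to the robot, and variables do not carry over. Pictures are saved under pics/ and viewed, on a budget of 10 in all, crops included, one or two more only if the job needs it, and the job is handed in when it is done.

Besides the shell and the picture viewer there is one more tool, called as name(argument=value, ...) on one line, values as JSON. drive_tool: Moves the arm, as the interface text tells. Its arguments: {"type":"object","properties":{"motion":{"type":"array"},"newtons":{"type":"number"}},"required":["motion"]}

```bash
mkdir -p pics; cat > h.py <<'E'
import numpy as np, cv2
from workcell import read_state, imaging, arm
def cam(n):
    c=imaging.read_camera(n); c['R']=cv2.Rodrigues(np.array(c['rvec'],float))[0]; c['t']=np.array(c['tvec'],float).ravel(); return c
def ray(c,u,v):
    d=c['R'].T@np.array([(u-c['cx'])/c['fx'],(v-c['cy'])/c['fy'],1]); return -c['R'].T@c['t'],d
def onplane(c,u,v,z):
    o,d=ray(c,u,v); return o+d*(z-o[2])/d[2]
def proj(c,p):
    q=c['R']@np.array(p,float)+c['t']; return np.array([c['fx']*q[0]/q[2]+c['cx'],c['fy']*q[1]/q[2]+c['cy']])
E
python3 - <<'E'
from h import *
a=cam('top');b=cam('side')
np.savez('c0.npz',a=a['image'],b=b['image'])
for n,c in(('top',a),('side',b)):
    cv2.imwrite(f'pics/{n}0.png',c['image'][:,:,::-1]); print(n,c['fx'],c['cx'],c['cy'],-c['R'].T@c['t'],c['R'][2])
s=read_state();print(s)
E
```

```text
top 437.46996245565134 325.77288898994954 201.09273024418326 [0.40175374 0.02698424 1.23002081] [ 0.10254426 -0.00955793 -0.99468252]
side 514.9181305328507 319.1619937818971 194.60478232263927 [0.28413691 1.08117001 0.93941872] [ 0.18176433 -0.78941233 -0.58633599]
{'t': 0.1, 'joint_pos': array([-1.28062144e+00,  3.00415936e-01,  1.52152218e+00, -1.65286630e-05,
        1.32069938e+00, -6.65795959e-02]), 'dq': array([ 2.43515397e-03,  3.99691929e-04, -1.54945490e-03,  7.74620509e-05,
        7.47034558e-04,  6.19927137e-04]), 'tau': array([ 6.15229237e-04, -5.32650876e+01, -3.53290737e+01,  7.09675415e-02,
        2.35237082e-02, -4.72870818e-05]), 'tcp_pos': array([ 0.19201206, -0.51513122,  0.19634151]), 'ee_rot': array([-3.19631082e-04,  8.21352052e-01, -5.70421365e-01, -4.13308646e-04]), 'wrist_force': array([ 0.30144126,  0.6482839 , -0.16905537]), 'moment': array([-0.00259488,  0.01209448, -0.03127125]), 'finger_gap': 0.9976048867225901}
```

View pics/top0.png

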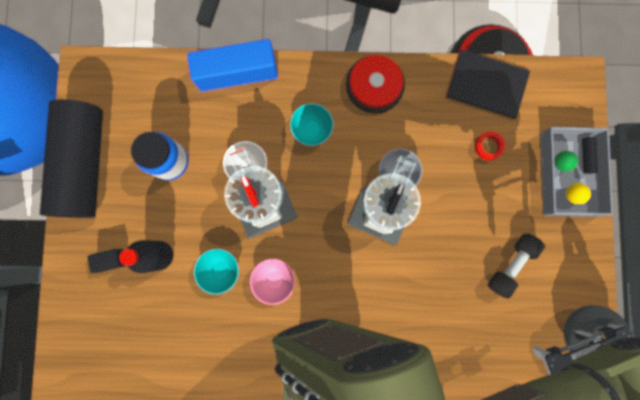

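View pics/side0.png

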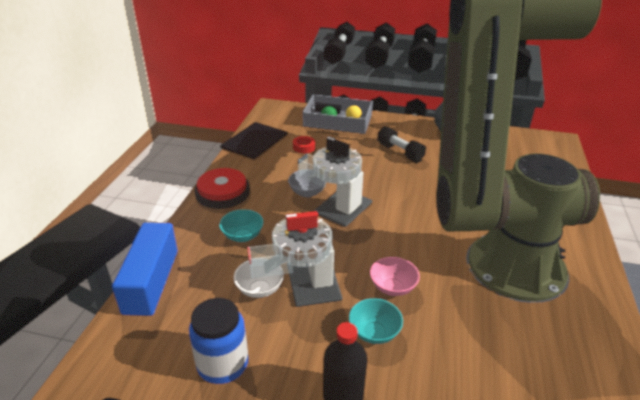

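The top view shows the red paddle at about (250,192), with its white bowl up and to the left at (244,160) and the black dispenser at (393,200). In the side view the red paddle is at (302,221) and the white bowl at (260,280).

```bash
cat > m.py <<'E'
from h import *
def red(c,box):
    x0,y0,x1,y1=box; hsv=cv2.cvtColor(c['image'],cv2.COLOR_RGB2HSV)
    m=(((hsv[...,0]<8)|(hsv[...,0]>172))&(hsv[...,1]>150)&(hsv[...,2]>90)).astype(np.uint8)
    k=np.zeros_like(m);k[y0:y1,x0:x1]=m[y0:y1,x0:x1]
    n,l,s,ce=cv2.connectedComponentsWithStats(k); i=1+np.argmax(s[1:,4]); return (l==i).astype(np.uint8),s[i],ce[i]
E
python3 - <<'E'
from m import *
a=cam('top');b=cam('side')
m,s,ce=red(a,(225,165,285,225)); print(s,ce)
r=cv2.minAreaRect(np.argwhere(m)[:,::-1].astype(np.float32)); print(r)
bx=cv2.boxPoints(r); print(np.array([onplane(a,*p,.221)[:2] for p in bx]))
print('ctr',onplane(a,*ce,.218))
m2,s2,ce2=red(b,(275,200,330,240)); print(s2,ce2, onplane(b,*ce2,.212))
# triangulate
o,d=ray(a,*ce);p,e=ray(b,*ce2);A=np.stack([d,-e],1);k=np.linalg.lstsq(A,p-o,rcond=None)[0];print(o+d*k[0],p+e*k[1])
ia=cv2.resize(a['image'][130:240,200:300],None,fx=5,fy=5,interpolation=3)[:,:,::-1]
cv2.imwrite('pics/ca.png',ia)
ib=cv2.resize(b['image'][195:310,225:350],None,fx=5,fy=5,interpolation=3)[:,:,::-1]
cv2.imwrite('pics/cb.png',ib)
E
```

```text
[243 178  16  29 191] [251.21465969 194.2408377 ]
((250.7586212158203, 191.8965606689453), (28.597082138061523, 9.656157493591309), 68.19859313964844)
[[0.55039014 0.21529234]
 [0.55922065 0.19479011]
 [0.49761958 0.16807466]
 [0.48890782 0.1884837 ]]
ctr [0.51883562 0.19086424 0.218     ]
[287 211  32  21 475] [302.82736842 220.88842105] [0.52204038 0.20884231 0.212     ]
[0.52098095 0.19386707 0.1994564 ] [0.52591549 0.19463331 0.20015136]
```

View pics/ca.png

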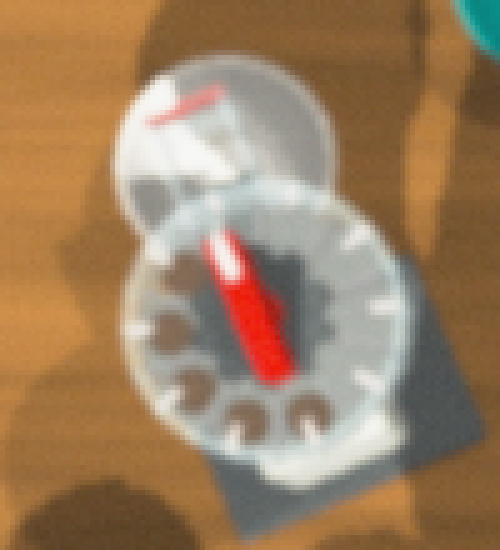

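View pics/cb.png

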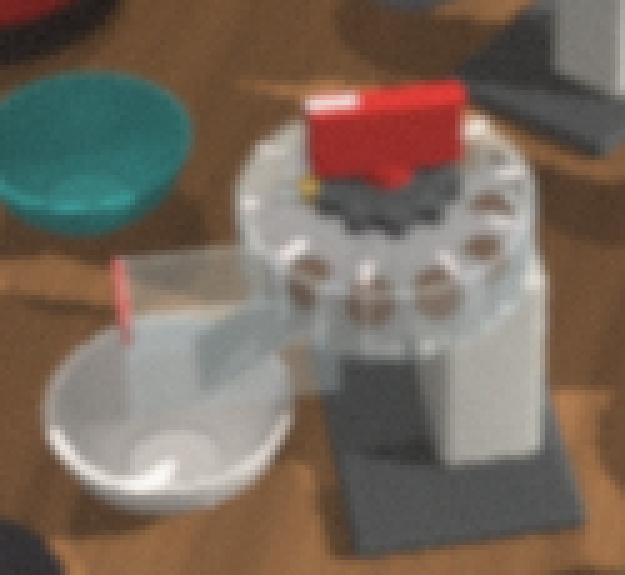

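The crops show the red blade's top face running from about px (244.2,177.2), the dash end, to (256,206.4). The bites sit counter-clockwise of the spout. Next I refine the axis from both views and work out the shifts in the tool frame.

```bash
python3 - <<'E'
from m import *
a=cam('top');b=cam('side')
e=[onplane(a,*p,.221)[:2] for p in((244.2,177.2),(256,206.4))];print('top ends',e,(e[0]+e[1])/2,np.linalg.norm(e[0]-e[1]),np.degrees(np.arctan2(*(e[0]-e[1])[::-1])))
# side crop: blade top face corners (306,100),(360,92)..,(467,83),(463,98),(312,112)
cs=[(225+x/5,195+y/5) for x,y in((304,103),(315,114),(467,97),(462,81))]
q=np.array([onplane(b,*p,.221)[:2] for p in cs]);print('side',q,q.mean(0))
# lid disc in top (crop centre 266,322), lid top ~.167
print('lid',onplane(a,200+266/5,130+319/5,.165)[:2])
bc=onplane(a,200+225/5,130+165/5,.048)[:2];print('bowl rim',bc)
s=read_state();R=cv2.Rodrigues(np.zeros(3))[0]
from scipy.spatial.transform import Rotation as Ro
w=s['ee_rot'];R=Ro.from_quat([w[1],w[2],w[3],w[0]]).as_matrix();print(R)
c=(e[0]+e[1])/2
print('tool shift cm',R.T@(np.r_[c,.30]-s['tcp_pos'])*100)
E
```

```text
top ends [array([0.55808597, 0.20806649]), array([0.49040966, 0.17834713])] [0.52424782 0.19320681] 0.07391429820619803 23.70818227400695
side [[0.56111882 0.21054247]
 [0.55410664 0.21698969]
 [0.49092899 0.18856963]
 [0.49587548 0.17763628]] [0.52550748 0.19843452]
lid [0.52614503 0.19463661]
bowl rim [0.6241756  0.23837082]
[[ 3.49292068e-01 -9.37013896e-01 -9.80746002e-05]
 [-9.37013826e-01 -3.49292080e-01  3.62973125e-04]
 [-3.74367543e-04 -3.48863773e-05 -9.99999929e-01]]
tool shift cm [-54.78699347 -55.87163718 -10.31125802]
```

drive_tool(motion=[{"tz":-6},{"tz":-5}])

```text
invalid input at $.motion[0]: expected keys tx, ty, tz, rx, ry, rz, gripper
```

drive_tool(motion=[{"tx":0,"ty":0,"tz":-5.5,"rx":0,"ry":0,"rz":0,"gripper":0},{"tx":0,"ty":0,"tz":-5.5,"rx":0,"ry":0,"rz":0,"gripper":0},{"tx":-3.9,"ty":-4,"tz":0,"rx":0,"ry":0,"rz":0,"gripper":0},{"tx":-3.9,"ty":-4,"tz":0,"rx":0,"ry":0,"rz":0,"gripper":0},{"tx":-3.9,"ty":-4,"tz":0,"rx":0,"ry":0,"rz":0,"gripper":0},{"tx":-3.9,"ty":-4,"tz":0,"rx":0,"ry":0,"rz":0,"gripper":0},{"tx":-3.9,"ty":-4,"tz":0,"rx":0,"ry":0,"rz":0,"gripper":0},{"tx":-3.9,"ty":-4,"tz":0,"rx":0,"ry":0,"rz":0,"gripper":0}])

```text
t: 1.3
tcp_pos: [0.3356, -0.2106, 0.307]
ee_rot: [-0.0, 0.821, -0.571, 0.0]
wrist_force: [0.9, -0.9, -0.7]
finger_gap: 0.999
```

drive_tool(motion=[{"tx":-3.9,"ty":-4,"tz":0,"rx":0,"ry":0,"rz":0,"gripper":0},{"tx":-3.9,"ty":-4,"tz":0,"rx":0,"ry":0,"rz":0,"gripper":0},{"tx":-3.9,"ty":-4,"tz":0,"rx":0,"ry":0,"rz":0,"gripper":0},{"tx":-3.9,"ty":-4,"tz":0,"rx":0,"ry":0,"rz":0,"gripper":0},{"tx":-3.9,"ty":-4,"tz":0,"rx":0,"ry":0,"rz":0,"gripper":0},{"tx":-3.9,"ty":-4,"tz":0,"rx":0,"ry":0,"rz":0,"gripper":0},{"tx":-3.9,"ty":-4,"tz":0,"rx":0,"ry":0,"rz":0,"gripper":0},{"tx":-3.9,"ty":-4,"tz":0,"rx":0,"ry":0,"rz":0,"gripper":0}])

```text
t: 2.3
tcp_pos: [0.5266, 0.1937, 0.3068]
ee_rot: [-0.0, 0.821, -0.57, 0.0]
wrist_force: [-0.4, -0.3, 0.4]
finger_gap: 0.999
```

drive_tool(motion=[{"tx":0,"ty":0,"tz":0,"rx":0,"ry":0,"rz":-0.18,"gripper":0},{"tx":0,"ty":0,"tz":0,"rx":0,"ry":0,"rz":-0.18,"gripper":0},{"tx":0,"ty":0,"tz":0,"rx":0,"ry":0,"rz":-0.18,"gripper":0},{"tx":0,"ty":0,"tz":0,"rx":0,"ry":0,"rz":-0.18,"gripper":0},{"tx":0,"ty":0,"tz":0,"rx":0,"ry":0,"rz":-0.18,"gripper":0},{"tx":0,"ty":0,"tz":0,"rx":0,"ry":0,"rz":-0.18,"gripper":0},{"tx":0,"ty":0,"tz":0,"rx":0,"ry":0,"rz":-0.18,"gripper":0},{"tx":0,"ty":0,"tz":0,"rx":0,"ry":0,"rz":-0.18,"gripper":0}])

```text
t: 3.3
tcp_pos: [0.5261, 0.1918, 0.3068]
ee_rot: [-0.0, 0.993, 0.116, -0.0]
wrist_force: [1.0, 0.4, -0.5]
finger_gap: 0.998
```

drive_tool(motion=[{"tx":0,"ty":0,"tz":0,"rx":0,"ry":0,"rz":-0.18,"gripper":0},{"tx":0,"ty":0,"tz":0,"rx":0,"ry":0,"rz":-0.18,"gripper":0},{"tx":0,"ty":0,"tz":0,"rx":0,"ry":0,"rz":-0.18,"gripper":0},{"tx":0,"ty":0,"tz":0,"rx":0,"ry":0,"rz":-0.18,"gripper":0},{"tx":0,"ty":0,"tz":0,"rx":0,"ry":0,"rz":-0.18,"gripper":0},{"tx":0,"ty":0,"tz":0,"rx":0,"ry":0,"rz":-0.18,"gripper":0},{"tx":0,"ty":0,"tz":0,"rx":0,"ry":0,"rz":-0.18,"gripper":0},{"tx":0,"ty":0,"tz":0,"rx":0,"ry":0,"rz":-0.18,"gripper":0}])

```text
t: 4.3
tcp_pos: [0.5261, 0.1918, 0.3067]
ee_rot: [-0.0, 0.67, 0.742, -0.0]
wrist_force: [0.3, 0.3, 0.6]
finger_gap: 0.997
```

```bash
cat > st.py <<'E'
from h import *
from scipy.spatial.transform import Rotation as Ro
s=read_state();w=s['ee_rot'];R=Ro.from_quat([w[1],w[2],w[3],w[0]]).as_matrix()
print(s['t'],s['tcp_pos'],'x-angle',np.degrees(np.arctan2(R[1,0],R[0,0])),'zax',R[:,2],'q',s['joint_pos'].round(3),s['finger_gap'])
print('F',s['wrist_force'],'M',s['moment'])
d=np.array([.525,.195,.204])-s['tcp_pos'];print('tool d cm',R.T@d*100)
E
python3 st.py
```

```text
4.3 [0.52607099 0.19184738 0.30674617] x-angle 95.79523498084053 zax [-2.18818427e-04 -5.57669549e-05 -9.99999975e-01] q [ 0.284  0.266  1.312  0.     1.563 -1.388] 0.9970748122109669
F [0.34253563 0.32719528 0.56242932] M [ 0.02353982 -0.1313501  -0.01890118]
tool d cm [ 0.32480766 -0.07242356 10.27462248]
```

drive_tool(motion=[{"tx":0,"ty":0,"tz":0,"rx":0,"ry":0,"rz":-0.155,"gripper":0},{"tx":0,"ty":0,"tz":0,"rx":0,"ry":0,"rz":-0.155,"gripper":0},{"tx":0.3,"ty":0,"tz":0,"rx":0,"ry":0,"rz":0,"gripper":0},{"tx":0,"ty":0,"tz":4,"rx":0,"ry":0,"rz":0,"gripper":0},{"tx":0,"ty":0,"tz":3.5,"rx":0,"ry":0,"rz":0,"gripper":0},{"tx":0,"ty":0,"tz":2,"rx":0,"ry":0,"rz":0,"gripper":0},{"tx":0,"ty":0,"tz":0.8,"rx":0,"ry":0,"rz":0,"gripper":0},{"tx":0,"ty":0,"tz":0,"rx":0,"ry":0,"rz":0,"gripper":0}])

```text
t: 5.3
tcp_pos: [0.525, 0.1947, 0.204]
ee_rot: [-0.0, 0.551, 0.834, -0.0]
wrist_force: [-1.5, -0.4, -0.5]
finger_gap: 0.997
```

```bash
python3 st.py; python3 - <<'E'
from h import *
b=cam('side');a=cam('top')
i=np.vstack([cv2.resize(c['image'][y:y+115,x:x+160],None,fx=2.6,fy=2.6,interpolation=3) for c,x,y in((b,210,195),(a,170,130))])[:,:,::-1]
cv2.imwrite('pics/c1.png',i);print(i.shape)
print(proj(b,[.525,.195,.221]),proj(b,read_state()['tcp_pos']))
E
```

```text
5.3 [0.52497267 0.19469089 0.20403276] x-angle 113.12313153193757 zax [-8.40249595e-05 -2.40923334e-06 -9.99999996e-01] q [ 0.29   0.317  1.482  0.     1.343 -1.685] 0.997434477450209
F [-1.50333062 -0.35710972 -0.50277906] M [ 0.11487641 -0.14597904 -0.01288864]
tool d cm [0.02735437 0.01465281 0.00327595]
(598, 416, 3)
[303.08705827 213.85737145] [303.06708493 219.37519715]
```

View pics/c1.png

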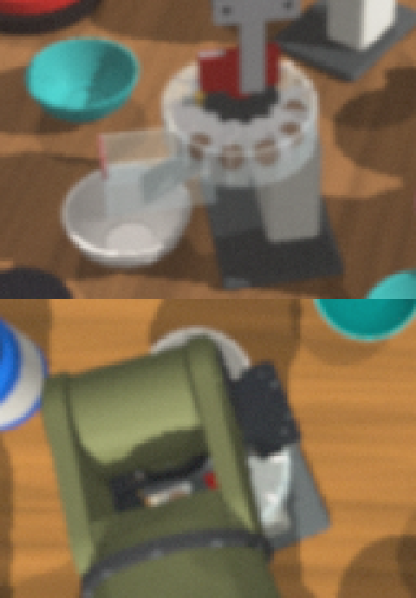

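The side view shows the fingers straddling the blade at about px (303,219), clear of the wheel. The pad in front appears shifted right, as expected from the jaw angle. I close the gripper now.

drive_tool(motion=[{"tx":0,"ty":0,"tz":0,"rx":0,"ry":0,"rz":0,"gripper":255},{"tx":0,"ty":0,"tz":0,"rx":0,"ry":0,"rz":0,"gripper":255},{"tx":0,"ty":0,"tz":0,"rx":0,"ry":0,"rz":0,"gripper":255},{"tx":0,"ty":0,"tz":0,"rx":0,"ry":0,"rz":0,"gripper":255},{"tx":0,"ty":0,"tz":0,"rx":0,"ry":0,"rz":0,"gripper":255},{"tx":0,"ty":0,"tz":0,"rx":0,"ry":0,"rz":0,"gripper":255}], newtons=25)

```text
t: 6.15
tcp_pos: [0.5249, 0.1946, 0.2038]
ee_rot: [-0.0, 0.55, 0.835, -0.0]
wrist_force: [-0.1, -0.4, -0.5]
finger_gap: 0.4
```

```bash
python3 st.py
```

```text
6.15 [0.52493867 0.19461501 0.20383557] x-angle 113.21436772061361 zax [-4.03799443e-05  1.28093486e-05 -9.99999999e-01] q [ 0.29   0.317  1.483  0.     1.342 -1.686] 0.39959437946327425
F [-0.11081548 -0.35406195 -0.5459608 ] M [ 0.0512229 -0.1533029  0.0099378]
tool d cm [ 0.03296508  0.02081146 -0.01644276]
```

Gap is 0.40 (38 mm) and still closing.

drive_tool(motion=[{"tx":0,"ty":0,"tz":0,"rx":0,"ry":0,"rz":0,"gripper":255},{"tx":0,"ty":0,"tz":0,"rx":0,"ry":0,"rz":0,"gripper":255},{"tx":0,"ty":0,"tz":0,"rx":0,"ry":0,"rz":0,"gripper":255},{"tx":0,"ty":0,"tz":0,"rx":0,"ry":0,"rz":0,"gripper":255},{"tx":0,"ty":0,"tz":0,"rx":0,"ry":0,"rz":0,"gripper":255}])

```text
t: 6.78
tcp_pos: [0.5244, 0.1958, 0.2039]
ee_rot: [-0.001, 0.55, 0.835, 0.001]
wrist_force: [-3.1, 7.2, -0.4]
finger_gap: 0.17
```

```bash
python3 st.py
```

```text
6.775 [0.52440272 0.19576882 0.20386099] x-angle 113.26356902329964 zax [-9.46281308e-04  1.89781323e-03 -9.99997751e-01] q [ 0.291  0.316  1.483  0.002  1.343 -1.686] 0.16974415549212632
F [-3.11544769  7.2448539  -0.42234243] M [1.55211458 0.52849074 0.05249556]
tool d cm [-0.09419237  0.02450481 -0.01410365]
```

The blade is gripped at 16 mm. A small side load of 8 N shows the axis is about 1.5 mm towards +x of the tool, so I relieve that and turn the first click.

drive_tool(motion=[{"tx":0.15,"ty":0,"tz":0,"rx":0,"ry":0,"rz":0,"gripper":255},{"tx":0,"ty":0,"tz":0,"rx":0,"ry":0,"rz":0.126,"gripper":255},{"tx":0,"ty":0,"tz":0,"rx":0,"ry":0,"rz":0.126,"gripper":255},{"tx":0,"ty":0,"tz":0,"rx":0,"ry":0,"rz":0.126,"gripper":255},{"tx":0,"ty":0,"tz":0,"rx":0,"ry":0,"rz":0.126,"gripper":255},{"tx":0,"ty":0,"tz":0,"rx":0,"ry":0,"rz":0.126,"gripper":255},{"tx":0,"ty":0,"tz":0,"rx":0,"ry":0,"rz":0,"gripper":255},{"tx":0,"ty":0,"tz":0,"rx":0,"ry":0,"rz":0,"gripper":255}])

```text
t: 7.78
tcp_pos: [0.5241, 0.1981, 0.2039]
ee_rot: [-0.001, 0.782, 0.624, 0.001]
wrist_force: [-0.8, 13.9, -1.0]
finger_gap: 0.168
```

```bash
python3 st.py; python3 - <<'E'
from h import *
b=cam('side')
i=cv2.resize(b['image'][195:310,225:350],None,fx=4,fy=4,interpolation=3)[:,:,::-1]
cv2.imwrite('pics/c2.png',i)
E
```

```text
7.775 [0.52409497 0.19805009 0.20388459] x-angle 77.18537841198287 zax [ 7.60484768e-05  3.64620922e-03 -9.99993350e-01] q [ 0.294  0.317  1.483  0.004  1.341 -1.054] 0.1678733734214013
F [-0.7841898 13.8592682 -0.9736947] M [2.86059718 0.00655259 0.13370866]
tool d cm [-0.2772957   0.15588939 -0.0126461 ]
```

View pics/c2.png

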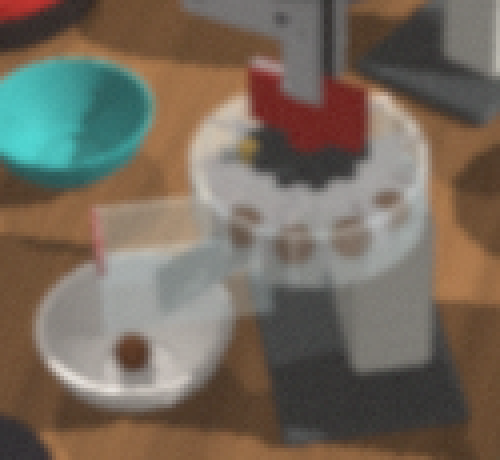

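One bite now lies in the bowl (crop (132,350)), and the paddle followed by 36°. I relieve the 14 N side load and turn the second click.

drive_tool(motion=[{"tx":0.25,"ty":0,"tz":0,"rx":0,"ry":0,"rz":0,"gripper":255},{"tx":0,"ty":0,"tz":0,"rx":0,"ry":0,"rz":0.126,"gripper":255},{"tx":0,"ty":0,"tz":0,"rx":0,"ry":0,"rz":0.126,"gripper":255},{"tx":0,"ty":0,"tz":0,"rx":0,"ry":0,"rz":0.126,"gripper":255},{"tx":0,"ty":0,"tz":0,"rx":0,"ry":0,"rz":0.126,"gripper":255},{"tx":0,"ty":0,"tz":0,"rx":0,"ry":0,"rz":0.126,"gripper":255},{"tx":0,"ty":0,"tz":0,"rx":0,"ry":0,"rz":0,"gripper":255},{"tx":0,"ty":0,"tz":0,"rx":0,"ry":0,"rz":0,"gripper":255}])

```text
t: 8.82
tcp_pos: [0.5252, 0.2003, 0.2039]
ee_rot: [-0.001, 0.936, 0.351, 0.001]
wrist_force: [3.8, 13.7, -3.0]
finger_gap: 0.171
```

```bash
python3 st.py; python3 - <<'E'
from h import *
b=cam('side')
i=cv2.resize(b['image'][195:310,225:350],None,fx=4,fy=4,interpolation=3)[:,:,::-1]
cv2.imwrite('pics/c3.png',i)
E
```

```text
8.825 [0.52520164 0.20025707 0.20391802] x-angle 41.07877931569108 zax [ 0.00145197  0.00338293 -0.99999322] q [ 0.298  0.32   1.478  0.003  1.341 -0.42 ] 0.17052674125198106
F [ 3.8112639  13.71105375 -3.03981601] M [ 2.59929512 -0.80609     0.202271  ]
tool d cm [-0.36061053  0.38301699 -0.01000528]
```

View pics/c3.png

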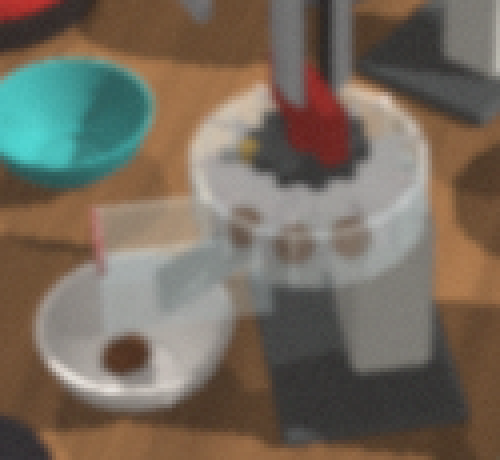

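Two bites appear merged at crop (127,355), three are left under the lid, and the tool has turned 72.1°. I relieve the side load, open and rise.

drive_tool(motion=[{"tx":0.15,"ty":-0.15,"tz":0,"rx":0,"ry":0,"rz":0,"gripper":255},{"tx":0,"ty":0,"tz":0,"rx":0,"ry":0,"rz":0,"gripper":0},{"tx":0,"ty":0,"tz":0,"rx":0,"ry":0,"rz":0,"gripper":0},{"tx":0,"ty":0,"tz":0,"rx":0,"ry":0,"rz":0,"gripper":0},{"tx":0,"ty":0,"tz":0,"rx":0,"ry":0,"rz":0,"gripper":0},{"tx":0,"ty":0,"tz":0,"rx":0,"ry":0,"rz":0,"gripper":0},{"tx":0,"ty":0,"tz":0,"rx":0,"ry":0,"rz":0,"gripper":0},{"tx":0,"ty":0,"tz":0,"rx":0,"ry":0,"rz":0,"gripper":0}])

```text
t: 9.88
tcp_pos: [0.5251, 0.2006, 0.2039]
ee_rot: [-0.0, 0.937, 0.35, 0.0]
wrist_force: [0.6, -0.1, 0.5]
finger_gap: 0.873
```

drive_tool(motion=[{"tx":0,"ty":0,"tz":-2,"rx":0,"ry":0,"rz":0,"gripper":0},{"tx":0,"ty":0,"tz":-4,"rx":0,"ry":0,"rz":0,"gripper":0},{"tx":0,"ty":0,"tz":-4,"rx":0,"ry":0,"rz":0,"gripper":0},{"tx":3,"ty":-5,"tz":0,"rx":0,"ry":0,"rz":0,"gripper":0},{"tx":-4,"ty":4.5,"tz":0,"rx":0,"ry":0,"rz":0,"gripper":0},{"tx":-4,"ty":4.5,"tz":0,"rx":0,"ry":0,"rz":0,"gripper":0},{"tx":-4,"ty":4.5,"tz":0,"rx":0,"ry":0,"rz":0,"gripper":0},{"tx":-4,"ty":4.5,"tz":0,"rx":0,"ry":0,"rz":0,"gripper":0}])

```text
t: 10.88
tcp_pos: [0.512, 0.0154, 0.304]
ee_rot: [0.0, 0.937, 0.351, 0.0]
wrist_force: [1.0, 0.3, 0.6]
finger_gap: 0.997
```

drive_tool(motion=[{"tx":-4,"ty":4.5,"tz":0,"rx":0,"ry":0,"rz":0,"gripper":0},{"tx":-4,"ty":4.5,"tz":0,"rx":0,"ry":0,"rz":0,"gripper":0},{"tx":-4,"ty":4.5,"tz":0,"rx":0,"ry":0,"rz":0,"gripper":0},{"tx":0,"ty":0,"tz":0,"rx":0,"ry":0,"rz":0,"gripper":0},{"tx":0,"ty":0,"tz":0,"rx":0,"ry":0,"rz":0,"gripper":0}])

```text
t: 11.5
tcp_pos: [0.5104, -0.1631, 0.3038]
ee_rot: [-0.0, 0.937, 0.35, 0.0]
wrist_force: [-0.3, 0.2, -0.3]
finger_gap: 0.999
```

```bash
python3 st.py; python3 - <<'E'
from m import *
b=cam('side');a=cam('top')
i=np.hstack([cv2.resize(c['image'][y:y+115,x:x+100],None,fx=4,fy=4,interpolation=3) for c,x,y in((b,232,195),(a,200,130))])[:,:,::-1]
cv2.imwrite('pics/c4.png',i)
m,s,ce=red(a,(225,165,285,225));r=cv2.minAreaRect(np.argwhere(m)[:,::-1].astype(np.float32));print(s,ce,r)
E
```

```text
11.5 [ 0.51038065 -0.16310611  0.30381956] x-angle 41.00967454669544 zax [-3.39656211e-05  2.69611138e-04 -9.99999963e-01] q [-0.378  0.21   1.388  0.     1.544 -1.094] 0.998976524311091
F [-0.26537267  0.19752241 -0.28768334] M [ 0.03188935 -0.15008481  0.02664404]
tool d cm [ 24.60010165 -26.06108699   9.99156133]
[236 184  26  19 203] [248.0591133 193.5270936] ((249.87930297851562, 192.55172729492188), (10.62982177734375, 27.986330032348633), 48.36646270751953)
```

View pics/c4.png

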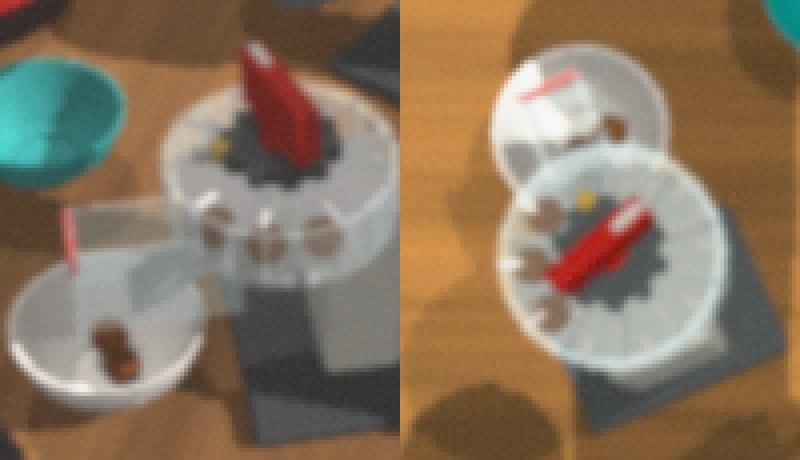

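Two bites lie in the bowl (left crop (105,338) and (122,362)) and three remain. The paddle is free and points about 70° clockwise of its start. The bowl's rim is at the same pixels as before, with its left edge at column 223 and its top at row 140.

```bash
python3 -c "
from h import *
print(arm.job_done())"
```

```text
the job is handed in; nothing more can be done
None
```

I turned the red paddle two clicks clockwise by gripping it, one 36° click at a time. I then let go, moved the arm clear and handed the job in at about 11.5 s of the 35 s.

**Last checks:**
- **Paddle:** while gripped, the tool turned 72.1°. The final picture puts the paddle at roughly 70° by eye, at the second click.
- **Bites:** two lie in the white bowl and three are still in the dispenser.
- **Bowl:** its rim edges are at the same pixels as at the start.
- **Arm:** the fingers are open and the measured force is near zero.

**One disagreement:** my first estimate of the paddle's axis was about 5 mm off in y. That put a side load of up to 14 N on the wrist while turning, which I relieved by shifting the tool before each turn and before letting go. I did not calculate the bites' or bowl's final positions in millimetres; those checks are from the pictures only.

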